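# Put the jug, canister and dredger back in their own places

## Task

Three things have been put down in each other's places: stand the milk jug in the middle of the cork pot stand, the flour canister in the middle of the kitchen scale's platform and the sugar dredger in the middle of its round steel tray, where each belongs. The empty marble board is a free spot for standing one of them meanwhile; set things down upright, do not drop or tip them, and leave the fork, the brush and the egg cup where they are.

Things in the scene. Friction and masses are not known exactly. Their poses are not given: they have to be found in the camera images.
- jug: Small open milk jug of bright steel, round with straight sides, 64 mm across and 78 mm high, 0.2 kg. Origin at the centre of its underside, z up. A strap handle stands out along its +y to 60 mm from the axis, a small pouring lip along -y to 44 mm, so grasp it across its x axis, 35 to 50 mm above its underside.
- canister: Flour canister of white glazed stoneware, square, 64 x 64 mm with rounded corners, with a wooden lid (fixed on) and a small round knob; the square part is 92 mm high, 108 mm with the knob, 0.38 kg. Origin at the centre of its underside, z up, x and y square to its sides. Grasp across two parallel sides, 45 to 70 mm above its underside.
- dredger: Sugar dredger (shaker): plain round aluminium can 62 mm across, with a 65 mm collar from 81 to 93 mm up and a perforated steel dome to 106 mm, no handle, 0.24 kg. Origin at the centre of its underside, z up; grasp across any diameter, 45 to 70 mm above its underside.
- scale: Digital kitchen scale, fixed: flat white body 175 x 130 mm with a dark display on its front end and a round steel platform 120 mm across. Origin on the table under the middle of the platform, z up, the display towards its -x (body from 110 mm in front to 65 mm behind); the platform's top is flat and rigid, 34 mm above the origin. The milk jug stands on it at the start.
- tray: Round shallow steel catch tray, fixed, 124 mm across the rim, with a rim 12 mm high; inside it is flat and about 110 mm across, its floor 4 mm above the origin. Origin on the table under its middle, z up. The flour canister stands in it at the start.
- trivet: Round cork pot stand, fixed, 120 mm across and 10 mm thick. Origin on the table under its middle, z up. The sugar dredger stands on it at the start.
- board: Small square white marble board, fixed, 130 x 130 mm and 12 mm thick, empty at the start: a free spot to stand something on for the moment. Origin on the table under its middle, z up.
- fork: Steel table fork lying on the table between the standing places, 190 mm long, 24 mm wide, 7 mm high, prongs towards its +x. Origin on the table near its middle. Only to be left alone.
- brush: Pastry brush with a wooden handle lying on the table between the standing places, 195 mm long, 32 mm wide, 15 mm high, bristles towards its +x. Origin on the table near its middle. Only to be left alone.
- egg_cup: White egg cup with a brown egg, 48 mm across and 81 mm high, on the table beyond the standing places. Origin at the centre of its underside. Only to be left alone.
Things that resemble listed ones, but are neither listed nor needed, are in the scene too. What is shaped like the dredger but blue is not meant.

How it is judged (in metres and radians):
At the end, for the whole second after the job is handed in: The milk jug stands on the cork pot stand, the flour canister on the scale's platform and the sugar dredger in the steel tray, each within 15 mm of the middle, upright (within about 6 degrees), resting on its surface, at rest and let go (horizontal distance between jug and trivet below 0.015 m and z of jug in the frame of trivet between 0.006 and 0.015 m and angle between each of jug, canister, dredger's own z axis and vertical below 0.1 rad and linear speed of each of jug, canister, dredger below 0.03 m/s and contact force between the fingers and jug below 0.1 N and horizontal distance between canister and scale below 0.015 m and z of canister in the frame of scale between 0.03 and 0.039 m and contact force between the fingers and canister below 0.1 N and horizontal distance between dredger and tray below 0.015 m and z of dredger in the frame of tray between 0 and 0.009 m and contact force between the fingers and dredger below 0.1 N); the robot touches nothing.
It fails at once if the jug, the canister or the dredger is tipped by more than about 30 degrees (angle between any of jug, canister, dredger's own z axis and vertical above 0.52 rad).
It fails at once if the jug, the canister or the dredger is dropped or thrown (falls free by more than about 3 cm) ((linear speed of jug above 0.8 m/s and contact force between the fingers and jug below 0.05 N) or (linear speed of canister above 0.8 m/s and contact force between the fingers and canister below 0.05 N) or (linear speed of dredger above 0.8 m/s and contact force between the fingers and dredger below 0.05 N)).
It fails at once if the fork, the brush or the egg cup is moved by more than 25 mm (distance of any of fork, brush, egg_cup from where it was at the start of the episode above 0.025 m).
It also fails if it takes over 120 s, if anything falls off the work surface, if the arm or the gripper's body presses on something with over 40 N, if the wrist force passes 120 N, or if a joint passes its speed limit or range.

## Robot

A 6-joint arm with a two-finger parallel gripper is mounted at the origin on the work surface. World frame = base frame: x ahead of the robot, y to its left, z up, the work surface at z = 0. Lengths are in mm, angles in rad, forces in N, time in s.
With the tool pointing down it reaches from about 375 to 900 mm from the base axis. Payload 3.1 kg.
Tool frame: the origin (TCP) lies at the very end of the fingers, on their centre line; the grasp point (between the pads) lies 19 mm behind it (ctrl.hold_point_z is the distance from the TCP to the grasp point, in mm); z points along the fingers, y is the direction in which the jaws open and shut (so a half turn about z gives the same grasp; the last joint's range is limited). The gripper opens to 87 mm and grips with 3 to 60 N. Pads are 19 mm wide; open, the fingers measure 117 mm over their backs; the gripper's body (75 mm by 190 mm) begins 51 mm behind the grasp point.
Start: joints at [-1.284, 0.527, 1.433, -0, 1.181, -0.178], TCP at [280.729, -558.38, 222.548] pointing down, gripper open.
Joint ranges: [-3.08, 3.08], [-0.75, 2.2], [0.22, 2.44], [-1.43, 4.57], [0, 2.65], [-2.85, 2.85]. Speed limits (rad/s): [2.79, 2.79, 3.14, 3.14, 3.14, 3.14].

## Interface

Orientations are given as a rotation vector (axis times angle).
In Python, from cell import sensors, grab_frame, ctrl, spotter gives the robot as it stands. The module is installed in compiled form; this text tells all that it offers.
- The arm moves only by the tool send_rows, never from a script. Its argument "moves" is one flat list of numbers, 5 for each row, row after row: the shift along the tool's x, y, z in mm, then the turn about the tool's z in degrees, then the finger opening in mm, from 0 to 87. In form: [tx, ty, tz, turn, claw, tx, ty, tz, turn, claw, ...]. A call has 1 to 8 rows; each row shifts and turns the commanded pose from where the row before left it, along the tool's axes as they then stand; what a row does not reach is not made up. A row lasts 1/8 s, in which the tool goes at most 62.5 mm and 10.7 degrees, less where a joint would pass 70% of its speed; a pose out of reach is approached as far as the arm can. A call with a gripper value outside its range is refused whole. The fingers move at their own pace and stop on an object; "grip_force" is the grip in N (left out, the last holds). Time passes only in rows, so rows that do not move let the fingers close. It gives the time, the measured TCP pose, the force and the opening at its end, in the units of the state.
- sensors.read_state(): the state, without advancing time (a new reading comes with each control period).
- grab_frame(name): name is "scene" or "top"; returns a dict with "pixels" (480x640x3 uint8, red, green, blue), "depth" (480x640 float32, mm along the optical axis (not along the pixel's ray), 0 where there is no reading), "fov_y" (degrees; the focal length in pixels is half the picture's height over the tangent of half this angle, whatever the lens; pixels are square), "cx", "cy" (the principal point, pixels), "k1" (the pictures are not rectified: a ray, as slopes to the right and down, at radius r is drawn at 1 + k1 r^2 times it, then the intrinsics apply), "pose" (4x4, takes a point from camera to world coordinates). Camera axes: x right, y down, z forward; pixel columns grow to the right and rows downward; lengths in mm; the calibration is good to about 2 mm. A picture is of the moment at which its call begins.
- ctrl.finish_job(): hands the job in, once; it reports no verdict.
Trained networks look in the newest picture that a camera, given by its name, has taken for a name from the list of things; names that differ only in an ending like _2 or _b are one class to them, and where a whole thing is asked for, a point or a joint stands for the part that bears it (a point fixed in the world has none). Each returns a list of dicts, best first, with "p" (0 to 1); they miss things now and then, are a little off and sometimes report something else, mostly with a low value. They report only what shows in the picture. A call takes as long as a camera call. They do not tell look-alikes from the thing itself.
- spotter.look_for(label, camera): "bbox" ([left, top, right, bottom] in pixels, round what is visible of it).
The state is a dict: "clock": time; "q": joint angles; "qd": joint speeds; "joint_efforts": joint torques, N m; "ee_pos": TCP position; "tcp_rot": TCP orientation; "force": force on the tool from outside, world axes, zero at the start; "moment": the same for the moment, N m; "grip_width": opening from 0.0 (shut) to 1.0 (fully open).
Only numpy, scipy, OpenCV 4.12 (cv2) and the standard library are available. Lean on these libraries where they do the work, as an engineer would, in place of code of your own. Each camera call takes 0.05 s, during which the arm holds its last target.

## Working session

There is one attempt and no reset: what is moved stays moved. The work goes in short steps, Python scripts to look and compute and a tool call to move; the robot and the scene stay as the last step left them, time stands still between calls to the robot, and variables do not carry over. Pictures are saved under pics/ and viewed, and the job is handed in when it is done.

Besides the shell and the picture viewer there is one more tool, called after "Call:" as name(argument=value, ...), one argument or row to a line, values as JSON. send_rows: Moves the arm, as the interface text tells. Its arguments: {"type":"object","properties":{"moves":{"type":"array","items":{"type":"number"}},"grip_force":{"type":"number"}},"required":["moves"]}

```bash
mkdir -p pics; cat > h.py <<'E'
import numpy as np, cv2
from cell import sensors, grab_frame, ctrl, spotter
def cam(name):
    f=grab_frame(name); return f
def K(f):
    fl=240/np.tan(np.radians(f["fov_y"])/2)
    return np.array([[fl,0,f["cx"]],[0,fl,f["cy"]],[0,0,1]]), np.array([f["k1"],0,0,0],float)
def rays(f,uv):
    k,d=K(f); return cv2.undistortPoints(np.asarray(uv,float).reshape(-1,1,2),k,d).reshape(-1,2)
def atz(f,uv,z):
    r=rays(f,uv); P=np.array(f["pose"]); d=np.c_[r,np.ones(len(r))]@P[:3,:3].T; o=P[:3,3]
    return o+d*((z-o[2])/d[:,2])[:,None]
def cloud(f):
    v,u=np.mgrid[0:480,0:640]; uv=np.c_[u.ravel(),v.ravel()]
    r=rays(f,uv); z=f["depth"].ravel()[:,None].astype(float); P=np.array(f["pose"])
    w=np.c_[r*z,z]@P[:3,:3].T+P[:3,3]; w[z[:,0]<=0]=np.nan
    return w.reshape(480,640,3)
def proj(f,p):
    P=np.array(f["pose"]);k,d=K(f); q=(np.atleast_2d(p)-P[:3,3])@P[:3,:3]
    return cv2.projectPoints(q,np.zeros(3),np.zeros(3),k,d)[0].reshape(-1,2)
def save(f,n,box=None,s=1):
    im=f["pixels"][:,:,::-1]
    if box: im=im[box[1]:box[3],box[0]:box[2]]
    cv2.imwrite("pics/"+n,cv2.resize(im,None,fx=s,fy=s,interpolation=cv2.INTER_CUBIC))
E
python3 - <<'E'
from h import *
s=sensors.read_state(); print(s["ee_pos"],s["tcp_rot"],s["grip_width"],ctrl.hold_point_z)
for n in("scene","top"):
    f=cam(n); save(f,n+"1.png"); print(n,f["fov_y"],f["k1"],np.round(f["pose"],3).tolist())
    for l in "jug canister dredger scale tray trivet board fork brush egg_cup".split():
        print(l,[(np.round(b["bbox"]).tolist(),round(b["p"],2)) for b in spotter.look_for(l,n)][:4])
E
```

```text
[ 280.51797226 -557.70784249  221.57478245] [-3.05469161e+00 -7.24559561e-01  2.29037557e-04] 0.9981178227753859 18.700000000000003
scene 48.218923964328596 -0.1557735135503408 [[-0.223, 0.776, -0.59, 1207.44], [0.975, 0.189, -0.12, 150.577], [0.018, -0.602, -0.799, 922.53], [0.0, 0.0, 0.0, 1.0]]
jug [([132.0, 181.0, 176.0, 232.0], 0.63), ([234.0, 205.0, 286.0, 246.0], 0.39)]
canister [([236.0, 184.0, 279.0, 238.0], 0.8)]
dredger [([339.0, 214.0, 375.0, 264.0], 0.83), ([374.0, 165.0, 403.0, 216.0], 0.56)]
scale [([122.0, 183.0, 206.0, 258.0], 0.74), ([301.0, 201.0, 330.0, 260.0], 0.44)]
tray [([233.0, 204.0, 288.0, 244.0], 0.6)]
trivet [([331.0, 238.0, 384.0, 280.0], 0.61)]
board [([434.0, 222.0, 495.0, 278.0], 0.98)]
fork [([300.0, 200.0, 327.0, 259.0], 0.69), ([232.0, 201.0, 286.0, 247.0], 0.45)]
brush [([189.0, 190.0, 228.0, 260.0], 0.93)]
egg_cup [([367.0, 314.0, 392.0, 351.0], 0.78), ([122.0, 185.0, 209.0, 257.0], 0.35), ([298.0, 198.0, 328.0, 262.0], 0.16)]
top 43.5919484055413 -0.09708316529175033 [[0.012, -0.994, 0.111, 450.726], [-1.0, -0.013, -0.011, 2.015], [0.012, -0.11, -0.994, 1197.082], [0.0, 0.0, 0.0, 1.0]]
jug [([468.0, 221.0, 507.0, 273.0], 0.83)]
canister [([246.0, 236.0, 283.0, 273.0], 0.69), ([344.0, 245.0, 409.0, 306.0], 0.65), ([357.0, 245.0, 406.0, 292.0], 0.58)]
dredger [([243.0, 235.0, 287.0, 273.0], 0.71), ([218.0, 318.0, 260.0, 355.0], 0.67), ([347.0, 241.0, 408.0, 304.0], 0.52)]
scale [([449.0, 212.0, 512.0, 304.0], 0.89)]
tray [([345.0, 244.0, 408.0, 306.0], 0.69), ([235.0, 221.0, 290.0, 282.0], 0.56), ([467.0, 224.0, 511.0, 271.0], 0.19)]
trivet [([236.0, 223.0, 292.0, 286.0], 0.68)]
board [([118.0, 254.0, 182.0, 324.0], 0.83), ([309.0, 237.0, 319.0, 327.0], 0.72)]
fork [([308.0, 235.0, 321.0, 328.0], 0.77), ([446.0, 211.0, 513.0, 304.0], 0.57)]
brush [([419.0, 216.0, 435.0, 312.0], 0.73)]
egg_cup [([218.0, 148.0, 240.0, 177.0], 0.97)]
```

View pics/scene1.png

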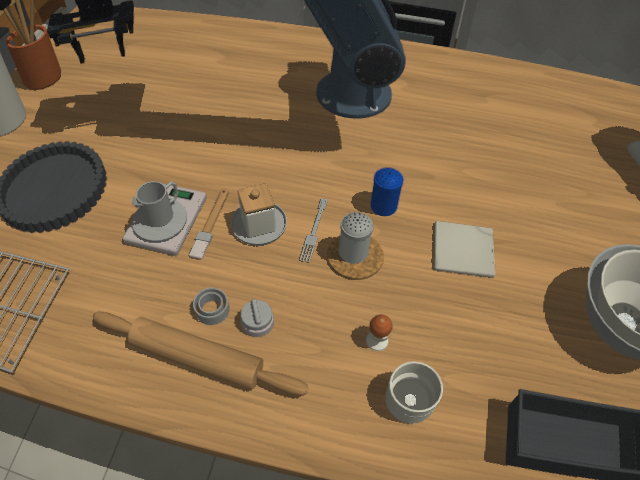

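View pics/top1.png

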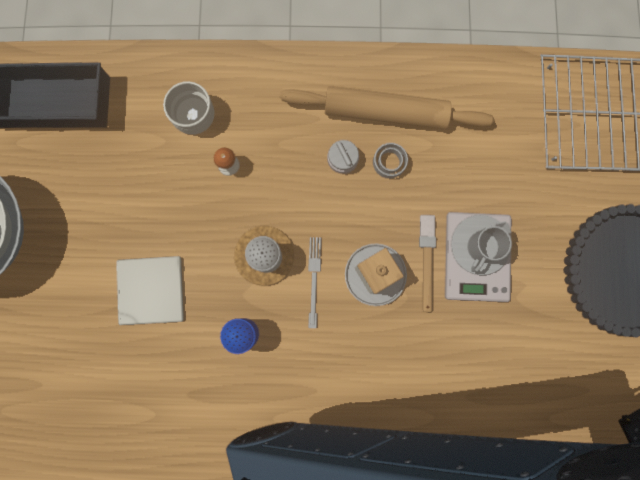

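```bash
python3 - <<'E'
from h import *
f=cam("top"); save(f,"topcrop.png",(110,140,520,365),1.9)
w=cloud(f)
def fit(n,box,lo,hi):
    l,t,r,b=box; p=w[t:b,l:r].reshape(-1,3); p=p[(p[:,2]>lo)&(p[:,2]<hi)]
    c,rad=cv2.minEnclosingCircle(p[:,:2].astype(np.float32)); mr=cv2.minAreaRect(p[:,:2].astype(np.float32))
    print(n,len(p),"z",np.round(np.percentile(p[:,2],[5,50,95]),1),"circ",np.round(c,1),round(rad,1),"rect",np.round(mr[0],1),np.round(mr[1],1),round(mr[2],1))
fit("jug",(455,210,515,285),85,130)
fit("can",(335,235,415,310),85,130)
fit("dred",(235,225,295,285),70,140)
fit("blue?",(205,305,270,365),60,140)
fit("tray",(335,235,415,310),6,20)
fit("trivet",(228,215,296,290),6,16)
fit("board",(110,245,190,330),6,20)
fit("scale",(440,205,520,310),15,45)
fit("egg",(210,140,250,185),30,140)
fit("fork",(302,230,326,335),4,12)
fit("brush",(412,210,440,318),5,30)
E
```

```text
jug 559 z [ 88.3 106.4 113.9] circ [ 556.2 -326.5] 51.8 rect [ 557.3 -327.7] [88.7 64.3] 1.4
can 1205 z [ 92.4  96.  108.6] circ [ 511.8 -119.5] 43.6 rect [ 511.8 -119.5] [64.2 64.2] 31.6
dred 985 z [101.2 110.6 117.2] circ [540.2  97.4] 32.4 rect [539.7  97.4] [62.8 62.6] 1.0
blue? 999 z [ 90.5 100.4 107. ] circ [388.2 139.9] 32.6 rect [388.9 139.6] [63.5 62.1] 0.7
tray 695 z [ 6.3  8.9 14.9] circ [ 523.5 -116.7] 97.7 rect [ 514.  -116.8] [154.3 140.7] 88.7
trivet 1732 z [ 7.  10.2 14. ] circ [564.8 102.8] 81.6 rect [554.6 106.8] [138.1 125.6] 1.2
board 4231 z [ 8.  12.  15.8] circ [485.2 326.4] 102.5 rect [478.2 327.8] [156.6 156.3] 1.6
scale 4516 z [18.  24.  38.4] circ [ 544.5 -324.7] 104.8 rect [ 544.9 -325.1] [129.8 174.6] 88.0
egg 372 z [57.8 74.2 81.6] circ [725.  177.9] 22.6 rect [724.3 177.3] [41.7 41.5] 10.7
fork 456 z [4.1 5.6 9.3] circ [492.2   5.4] 104.2 rect [492.2   2.6] [206.1  45.8] 0.6
brush 1075 z [ 6.8 11.9 16.5] circ [ 532.4 -221. ] 96.4 rect [ 532.6 -219. ] [ 52.1 192.6] 87.5
```

View pics/topcrop.png

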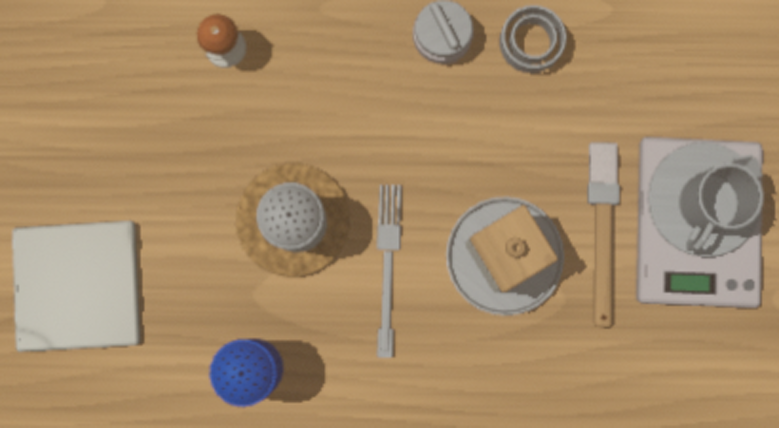

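```bash
python3 - <<'E'
from h import *
f=cam("top")
save(f,"cl_a.png",(435,200,525,315),6); save(f,"cl_b.png",(335,235,415,315),7)
save(f,"cl_c.png",(205,215,305,365),4)
E
```

```text
(no output)
```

View pics/cl_a.png

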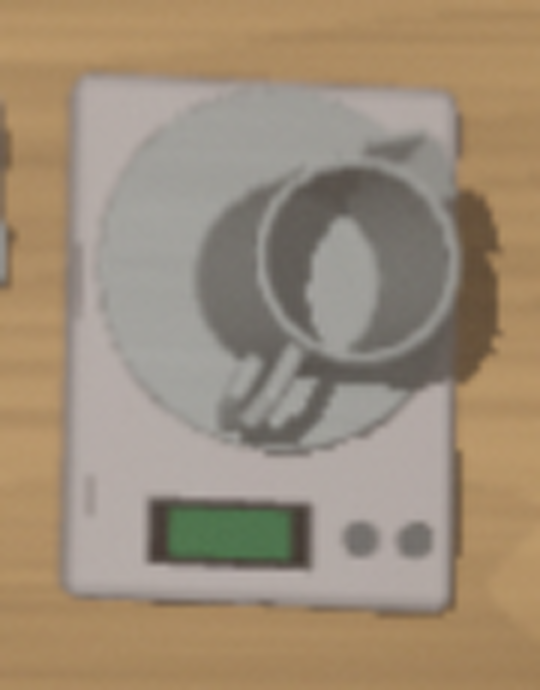

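View pics/cl_b.png

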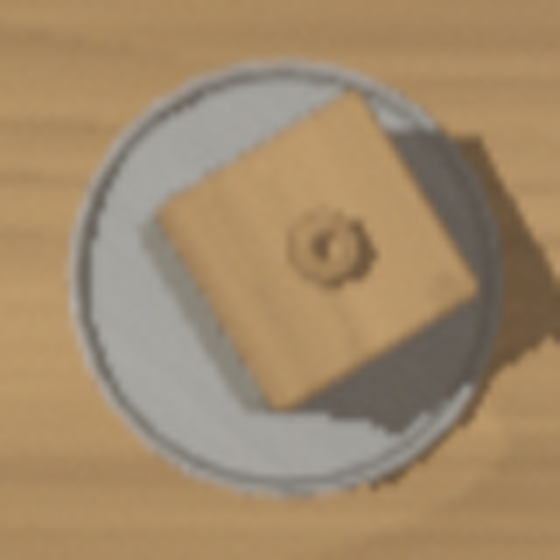

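View pics/cl_c.png

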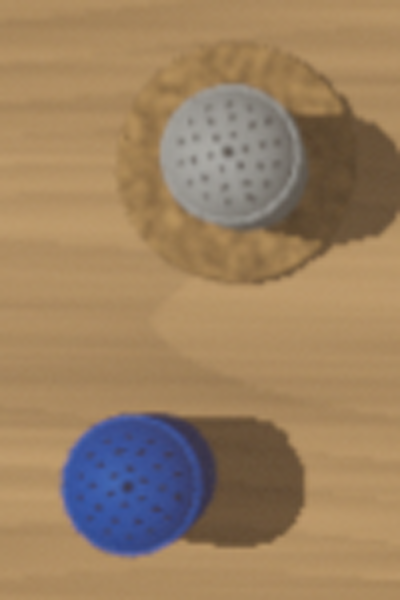

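```bash
python3 - <<'E'
from h import *
f=cam("top"); w=cloud(f)
tr=atz(f,[[375.9,274.9]],12)[0]; tv=atz(f,[[264.2,255.4]],10)[0]; sc=atz(f,[[481,244.5]],34)[0]; jg=atz(f,[[495-.4,243.0]],112)[0]
print(tr,tv,sc,jg, "knob",atz(f,[[335+332/7-.4,235+248/7-.4]],108+4))
# refined platform: points at z 34 in depth
l,t,r,b=440,205,525,315
p=w[t:b,l:r].reshape(-1,3)
q=p[(p[:,2]>50)&(p[:,2]<112)]; d=q[:,:2]-jg[:2]; rr=np.hypot(*d.T); m=(rr>42)&(d[:,0]<0)
print("handle",m.sum(),d[m].mean(0),np.degrees(np.arctan2(*d[m].mean(0)[::-1])), rr[m].max())
m=(rr>37)&(d[:,0]>0); print("lip",m.sum(),d[m].mean(0) if m.any() else 0, np.degrees(np.arctan2(*d[m].mean(0)[::-1])) if m.any() else 0)
im=f["pixels"].copy()[:,:,::-1]
im=cv2.resize(im,None,fx=3,fy=3)
a=np.linspace(0,2*np.pi,90)
def circ(c,z,R,col):
    P=np.c_[c[0]+R*np.cos(a),c[1]+R*np.sin(a),0*a+z]; u=((proj(f,P)+.5)*3-.5)
    cv2.polylines(im,[u.round().astype(int)],True,col,1)
circ(tr,12,62,(0,0,255));circ(tv,10,60,(0,0,255));circ(sc,34,60,(0,0,255));circ(jg,112,32,(255,0,0))
dr=np.array([540,97.4]); circ(dr,103,32.5,(255,0,0)); circ(dr,10,31,(255,0,0))
ca=np.array([511.8,-119.5]);th=np.radians(31.6)
for z in(4,92):
    c=np.array([[1,1],[1,-1],[-1,-1],[-1,1]])*32@np.array([[np.cos(th),np.sin(th)],[-np.sin(th),np.cos(th)]])+ca
    u=((proj(f,np.c_[c,[z]*4])+.5)*3-.5); cv2.polylines(im,[u.round().astype(int)],True,(255,0,0),1)
cv2.imwrite("pics/ov1.png",im[600:960,690:1130][:, :]); cv2.imwrite("pics/ov2.png",im[600:960,1020:1560])
E
```

```text
[ 506.49831488 -120.62546781   12.        ] [542.50805006 100.9758116   10.        ] [ 567.31153397 -325.84908664   34.        ] [ 562.57294213 -329.36912702  112.        ] knob [[ 510.74254154 -121.39228282  112.        ]]
handle 72 [-42.28053872  28.35477853] 146.15284006819405 59.89403694448075
lip 25 [ 33.64302952 -19.73634613] -30.397590133158133
```

View pics/ov1.png

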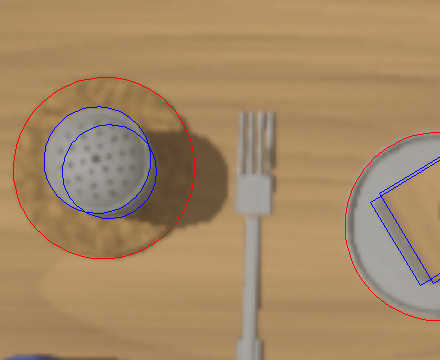

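View pics/ov2.png

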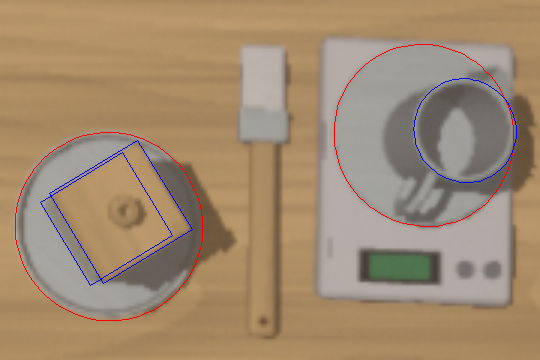

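Scene: the meant dredger is the grey one at top-image (263,253) on the cork. The similar one at (240,336) is blue, so it is not meant. The jug is at (494,243), the canister at (381,271), and the overlays fit to about 2 mm. The dredger goes to the board first.

```bash
cat >> h.py <<'E'
from scipy.spatial.transform import Rotation as R
def plan(x,y,z,alpha=None):
    s=sensors.read_state(); M=R.from_rotvec(s["tcp_rot"]).as_matrix(); p=np.array(s["ee_pos"])
    d=M.T@(np.array([x,y,z])-p); al=np.degrees(np.arctan2(M[1,0],M[0,0]))
    print("at",p.round(1),"alpha",al.round(2),"tilt",M[2,2].round(4),"shift",d.round(1),"turn(after)",None if alpha is None else round((al-alpha+180)%360-180,2),"grip",round(s["grip_width"]*87,1),"F",np.round(s["force"],1),"t",round(s["clock"],2))
E
python3 -c "
from h import *
plan(540,97.4,221)
plan(540,97.4,51)"
```

```text
at [ 280.8 -558.4  222.6] alpha 26.69 tilt -1.0 shift [ 526.2 -469.5    1.6] turn(after) None grip 87.5 F [ 0.3 -1.3  0.4] t 1.25
at [ 280.8 -558.4  222.6] alpha 26.69 tilt -1.0 shift [ 526.1 -469.5  171.6] turn(after) None grip 87.5 F [ 0.3 -1.3  0.4] t 1.25
```

Call:
send_rows(
  moves=[33, -29, 0, 0, 87, 33, -29, 0, 0, 87, 33, -29, 0, 0, 87, 33, -29, 0, 0, 87, 33, -29, 0, 0, 87, 33, -29, 0, 0, 87, 33, -29, 0, 0, 87, 33, -29, 0, 0, 87],
  grip_force=25,
)

```text
clock: 2.25
ee_pos: [413.0, -231.3, 222.8]
tcp_rot: [3.056, 0.725, 0.001]
force: [0.0, -0.1, 0.6]
grip_width: 1.0
```

Call:
send_rows(
  moves=[33, -29, 0, 0, 87, 33, -29, 0, 0, 87, 33, -29, 0, 0, 87, 33, -29, 0, 0, 87, 33, -29, 0, 0, 87, 33, -29, 0, 0, 87, 33, -29, 0, 0, 87, 31, -34, 0, 0, 87],
)

```text
clock: 3.25
ee_pos: [540.9, 98.2, 222.8]
tcp_rot: [3.056, 0.725, 0.002]
force: [-0.3, -0.9, 0.5]
grip_width: 1.001
```

```bash
python3 -c "
from h import *
plan(540,97.4,51)"
```

```text
at [540.9  98.2 222.8] alpha 26.68 tilt -1.0 shift [-1.300e+00  1.000e-01  1.718e+02] turn(after) None grip 87.0 F [-0.3 -0.9  0.5] t 3.25
```

Call:
send_rows(
  moves=[-1.2, 0, 30, 0, 87, 0, 0, 40, 0, 87, 0, 0, 40, 0, 87, 0, 0, 31, 0, 87, 0, 0, 20, 0, 87, 0, 0, 10, 0, 87, 0, 0, 0, 0, 87, 0, 0, 0, 0, 87],
)

```text
clock: 4.25
ee_pos: [539.7, 96.4, 52.4]
tcp_rot: [3.056, 0.725, 0.003]
force: [-0.2, -0.3, 0.2]
grip_width: 1.0
```

Call:
send_rows(
  moves=[0, 0, 0, 0, 74, 0, 0, 0, 0, 70, 0, 0, 0, 0, 66, 0, 0, 0, 0, 62, 0, 0, 0, 0, 58, 0, 0, 0, 0, 50, 0, 0, 0, 0, 50, 0, 0, 0, 0, 50],
)

```text
clock: 5.25
ee_pos: [539.1, 96.3, 51.7]
tcp_rot: [3.057, 0.725, 0.0]
force: [0.4, -0.6, 2.7]
grip_width: 0.739
```

```bash
python3 -c "
from h import *
plan(540,97.4,51)
save(cam('scene'),'g1.png',(250,120,520,320),2.8)"
```

```text
at [539.1  96.3  51.7] alpha 26.69 tilt -1.0 shift [ 1.3 -0.6  0.7] turn(after) None grip 64.3 F [ 0.4 -0.6  2.7] t 5.25
```

View pics/g1.png

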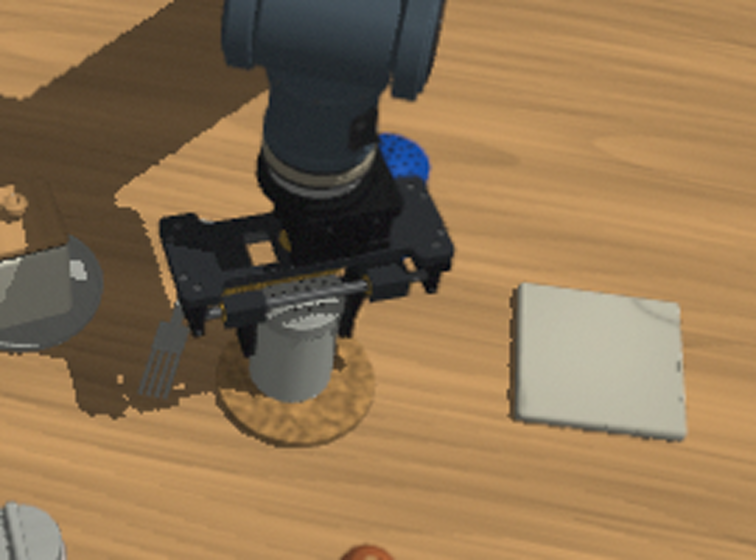

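Call:
send_rows(
  moves=[0, 0, 0, 0, 50, 0, 0, 0, 0, 50, 0, 0, 0, 0, 50, 0, 0, 0, 0, 50],
)

```text
clock: 5.8
ee_pos: [539.1, 96.3, 51.7]
tcp_rot: [3.057, 0.725, 0.0]
force: [0.0, -0.9, 4.5]
grip_width: 0.739
```

Call:
send_rows(
  moves=[0, 0, -5, 0, 50, 0, 0, -15, 0, 50, 0, 0, -20, 0, 50, 0, 0, 0, 0, 50],
)

```text
clock: 6.3
ee_pos: [540.3, 96.5, 93.3]
tcp_rot: [3.056, 0.725, 0.006]
force: [-1.4, -0.4, -1.6]
grip_width: 0.739
```

```bash
python3 -c "
from h import *
plan(478.2,327.8,93)
save(cam('scene'),'g2.png',(250,120,520,320),2.8)"
```

```text
at [540.3  96.5  93.3] alpha 26.69 tilt -1.0 shift [  48.5 -234.5    0. ] turn(after) None grip 64.3 F [-1.4 -0.4 -1.6] t 6.3
```

View pics/g2.png

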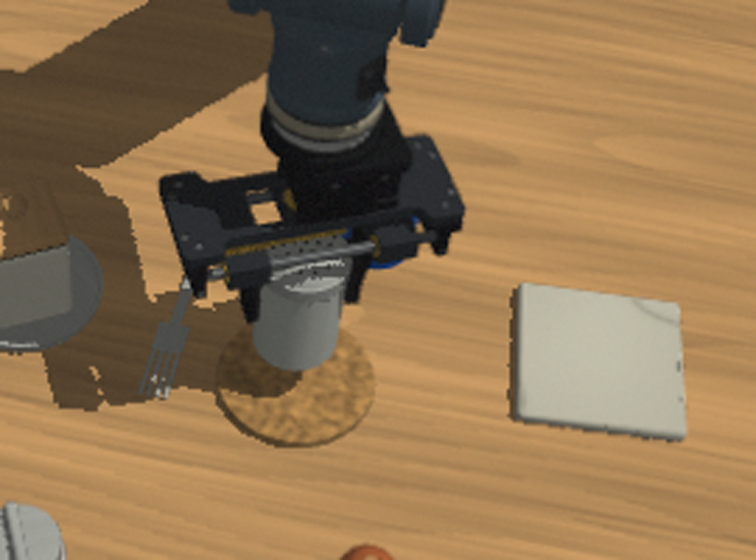

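Call:
send_rows(
  moves=[6, -25, 0, 0, 50, 6, -30, 0, 0, 50, 6, -30, 0, 0, 50, 6, -30, 0, 0, 50, 6, -30, 0, 0, 50, 6, -30, 0, 0, 50, 6, -30, 0, 0, 50, 6.5, -29.5, 0, 0, 50],
)

```text
clock: 7.35
ee_pos: [475.9, 328.4, 90.6]
tcp_rot: [3.056, 0.725, -0.003]
force: [-0.8, 0.5, -2.2]
grip_width: 0.735
```

```bash
python3 -c "
from h import *
plan(478.2,327.8,54)"
```

```text
at [475.9 328.4  90.6] alpha 26.69 tilt -1.0 shift [ 1.9  1.6 36.6] turn(after) None grip 63.9 F [-0.8  0.5 -2.2] t 7.35
```

Call:
send_rows(
  moves=[0, 0, 15, 0, 50, 0, 0, 12, 0, 50, 0, 0, 6, 0, 50, 0, 0, 0, 0, 50, 0, 0, 0, 0, 50],
)

```text
clock: 7.98
ee_pos: [477.5, 327.2, 58.7]
tcp_rot: [-3.057, -0.724, -0.001]
force: [0.3, -0.2, -2.7]
grip_width: 0.738
```

Call:
send_rows(
  moves=[0, 0, 2, 0, 50, 0, 0, 2, 0, 50, 0, 0, 0, 0, 50],
)

```text
clock: 8.35
ee_pos: [476.9, 327.7, 54.5]
tcp_rot: [3.057, 0.725, -0.0]
force: [0.8, -0.4, -1.4]
grip_width: 0.736
```

Call:
send_rows(
  moves=[0, 0, 1, 0, 50, 0, 0, 0, 0, 50],
)

```text
clock: 8.6
ee_pos: [477.1, 327.8, 53.7]
tcp_rot: [-3.057, -0.725, -0.001]
force: [-0.5, -0.1, -0.7]
grip_width: 0.737
```

Call:
send_rows(
  moves=[0, 0, 0.5, 0, 50, 0, 0, 0, 0, 50, 0, 0, 0, 0, 50],
)

```text
clock: 8.98
ee_pos: [477.1, 327.7, 53.7]
tcp_rot: [-3.057, -0.725, -0.001]
force: [-1.8, -0.3, 4.6]
grip_width: 0.735
```

Contact. Open slowly, then rise.

Call:
send_rows(
  moves=[0, 0, 0, 0, 68, 0, 0, 0, 0, 72, 0, 0, 0, 0, 80, 0, 0, 0, 0, 87, 0, 0, 0, 0, 87, 0, 0, -15, 0, 87, 0, 0, -30, 0, 87, 0, 0, -40, 0, 87],
)

```text
clock: 9.98
ee_pos: [476.5, 327.4, 139.1]
tcp_rot: [3.057, 0.725, -0.002]
force: [0.0, -0.4, 0.1]
grip_width: 0.998
```

Call:
send_rows(
  moves=[0, 0, -40, 0, 87, 0, 0, -40, 0, 87, 0, 0, 0, 0, 87],
)

```text
clock: 10.35
ee_pos: [479.3, 328.8, 222.9]
tcp_rot: [-3.055, -0.725, -0.015]
force: [0.2, -0.4, 0.3]
grip_width: 0.995
```

```bash
python3 -c "
from h import *
plan(562.6,-329.4,220,-32)
save(cam('scene'),'g3.png',(100,120,520,320),1.8)"
```

```text
at [479.3 328.8 222.9] alpha 26.7 tilt -1.0 shift [-221.3  625.5    1.1] turn(after) 58.7 grip 86.6 F [ 0.2 -0.4  0.3] t 10.35
```

View pics/g3.png

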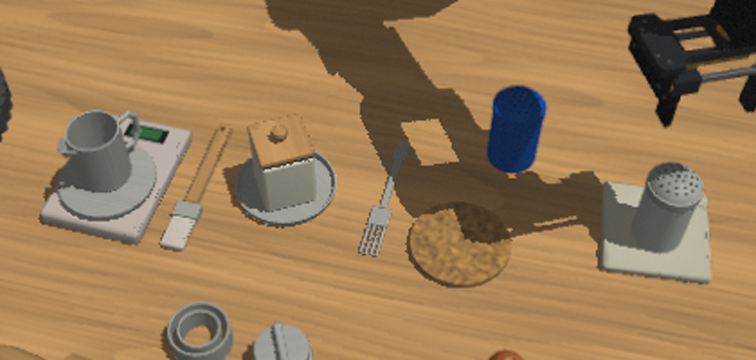

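The dredger stands upright on the board (scene crop 668,205) and the cork is free. Next is the jug.

Call:
send_rows(
  moves=[-14, 39, 0, 0, 87, -14, 39, 0, 0, 87, -14, 39, 0, 0, 87, -14, 39, 0, 0, 87, -14, 39, 0, 0, 87, -14, 39, 0, 0, 87, -14, 39, 0, 0, 87, -14, 39, 0, 0, 87],
)

```text
clock: 11.4
ee_pos: [516.0, -2.5, 216.9]
tcp_rot: [-3.055, -0.725, 0.004]
force: [-1.0, -1.0, -0.1]
grip_width: 1.001
```

Call:
send_rows(
  moves=[-14, 39, 0, 0, 87, -14, 39, 0, 0, 87, -14, 39, 0, 0, 87, -14, 39, 0, 0, 87, -14, 39, 0, 0, 87, -14, 39, 0, 0, 87, -14, 39, 0, 0, 87, -14, 39, 0, 0, 87],
)

```text
clock: 12.4
ee_pos: [556.2, -331.1, 216.5]
tcp_rot: [-3.054, -0.724, 0.003]
force: [0.3, -0.1, 0.1]
grip_width: 0.995
```

Call:
send_rows(
  moves=[0, 0, 0, 9.5, 87, 0, 0, 0, 10, 87, 0, 0, 0, 10, 87, 0, 0, 0, 10, 87, 0, 0, 0, 10, 87, 0, 0, 0, 9, 87, 0, 0, 0, 0, 87],
)

```text
clock: 13.28
ee_pos: [556.3, -329.8, 216.7]
tcp_rot: [-3.021, 0.858, 0.004]
force: [-0.0, 0.0, 0.9]
grip_width: 1.001
```

```bash
python3 -c "
from h import *
plan(562.6,-329.4,60,-32)"
```

```text
at [ 556.3 -329.8  216.7] alpha -31.71 tilt -1.0 shift [  5.6  -3.6 156.6] turn(after) 0.29 grip 87.1 F [-0.   0.   0.9] t 13.28
```

Call:
send_rows(
  moves=[5.6, -3.6, 20, 0, 87, 0, 0, 40, 0, 87, 0, 0, 40, 0, 87, 0, 0, 30, 0, 87, 0, 0, 18, 0, 87, 0, 0, 8.5, 0, 87, 0, 0, 0, 0, 87, 0, 0, 0, 0, 87],
)

```text
clock: 14.28
ee_pos: [564.6, -331.0, 62.8]
tcp_rot: [3.02, -0.86, 0.004]
force: [-0.5, 1.3, -0.4]
grip_width: 1.001
```

```bash
python3 -c "
from h import *
plan(562.6,-329.4,60,-32)
save(cam('scene'),'g4.png',(80,120,300,300),3.3)"
```

```text
at [ 564.6 -331.    62.8] alpha -31.8 tilt -1.0 shift [-2.5 -0.3  2.8] turn(after) 0.2 grip 87.1 F [-0.5  1.3 -0.4] t 14.28
```

View pics/g4.png

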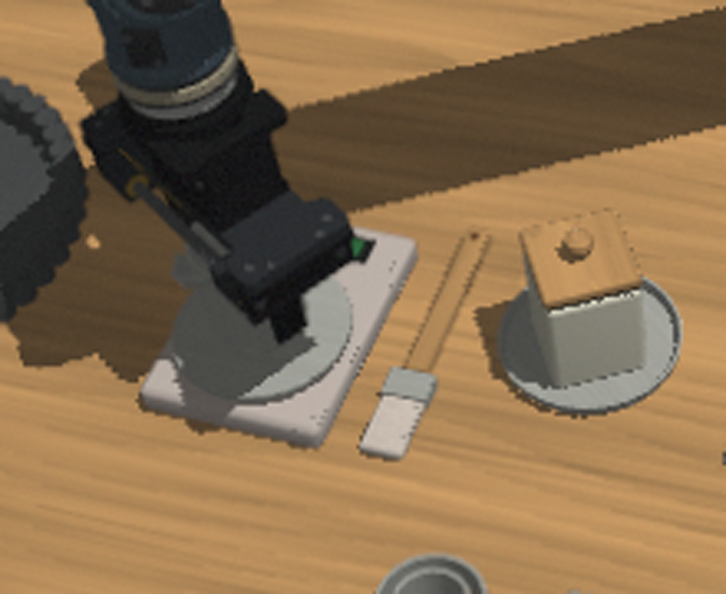

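Call:
send_rows(
  moves=[-2, 0, 2, 0, 80, 0, 0, 0, 0, 74, 0, 0, 0, 0, 70, 0, 0, 0, 0, 66, 0, 0, 0, 0, 62, 0, 0, 0, 0, 55, 0, 0, 0, 0, 50, 0, 0, 0, 0, 50],
)

```text
clock: 15.32
ee_pos: [562.1, -329.2, 59.5]
tcp_rot: [-3.021, 0.861, -0.0]
force: [0.2, 0.7, 0.6]
grip_width: 0.716
```

Call:
send_rows(
  moves=[0, 0, 0, 0, 50, 0, 0, 0, 0, 50, 0, 0, -3, 0, 50, 0, 0, -10, 0, 50, 0, 0, -20, 0, 50, 0, 0, -20, 0, 50, 0, 0, -20, 0, 50, 0, 0, 0, 0, 50],
)

```text
clock: 16.32
ee_pos: [563.6, -330.6, 135.8]
tcp_rot: [3.019, -0.86, 0.009]
force: [0.3, -0.2, -0.6]
grip_width: 0.713
```

```bash
python3 -c "
from h import *
plan(542.5,101,134,-32)
save(cam('scene'),'g5.png',(80,100,300,280),3.3)"
```

```text
at [ 563.6 -330.6  135.8] alpha -31.81 tilt -1.0 shift [-245.4 -355.6   -0. ] turn(after) 0.19 grip 62.1 F [ 0.3 -0.2 -0.6] t 16.32
```

View pics/g5.png

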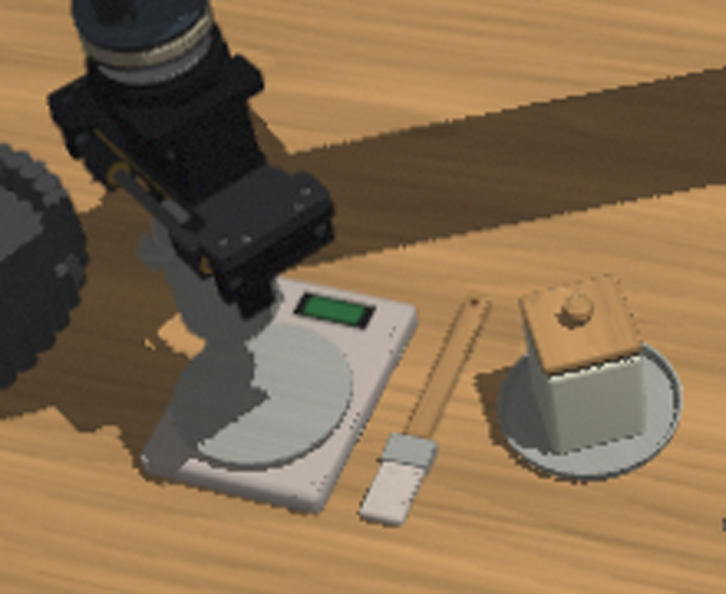

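Call:
send_rows(
  moves=[0, 0, -20, 0, 50, 0, 0, -20, 0, 50, -20, -29, 0, 0, 50, -20, -29, 0, 0, 50, -20, -29, 0, 0, 50, -20, -29, 0, 0, 50, -20, -29, 0, 0, 50, -20, -29, 0, 0, 50],
)

```text
clock: 17.38
ee_pos: [551.0, -116.8, 171.8]
tcp_rot: [-3.021, 0.861, 0.003]
force: [0.0, -0.1, -1.8]
grip_width: 0.714
```

Call:
send_rows(
  moves=[-20, -29, 0, 0, 50, -20, -29, 0, 0, 50, -20, -29, 0, 0, 50, -20, -29, 0, 0, 50, -20, -29, 0, 0, 50, -20, -29, 0, 0, 50, 0, 0, 0, 0, 50],
)

```text
clock: 18.25
ee_pos: [540.3, 95.1, 171.9]
tcp_rot: [3.023, -0.855, -0.003]
force: [0.6, 0.5, -1.8]
grip_width: 0.718
```

```bash
python3 -c "
from h import *
plan(542.5,101,36,-32)"
```

```text
at [540.3  95.1 171.9] alpha -31.6 tilt -1.0 shift [ -1.   -6.3 135.9] turn(after) 0.4 grip 62.5 F [ 0.6  0.5 -1.8] t 18.25
```

Call:
send_rows(
  moves=[-1, -6, 20, 0, 50, 0, 0, 30, 0, 50, 0, 0, 30, 0, 50, 0, 0, 25, 0, 50, 0, 0, 15, 0, 50, 0, 0, 10, 0, 50, 0, 0, 0, 0, 50, 0, 0, 0, 0, 50],
)

```text
clock: 19.25
ee_pos: [544.5, 98.5, 43.3]
tcp_rot: [-3.021, 0.861, -0.002]
force: [-0.3, -0.1, -2.6]
grip_width: 0.716
```

```bash
python3 -c "
from h import *
plan(542.5,101,36,-32)
save(cam('scene'),'g6.png',(260,130,480,310),3.3)"
```

```text
at [544.5  98.5  43.3] alpha -31.81 tilt -1.0 shift [-3.1 -1.   7.3] turn(after) 0.19 grip 62.3 F [-0.3 -0.1 -2.6] t 19.25
```

View pics/g6.png

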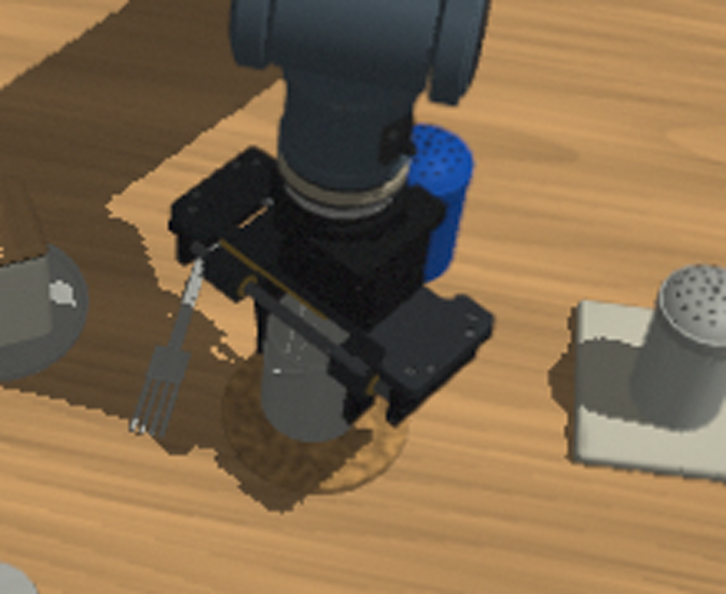

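Call:
send_rows(
  moves=[-2, -1, 3, 0, 50, 0, 0, 2, 0, 50, 0, 0, 1.5, 0, 50, 0, 0, 0, 0, 50, 0, 0, 0, 0, 50],
)

```text
clock: 19.92
ee_pos: [542.8, 100.4, 36.0]
tcp_rot: [-3.021, 0.861, -0.0]
force: [1.1, 0.2, -2.0]
grip_width: 0.718
```

Call:
send_rows(
  moves=[0, 0, 1, 0, 50, 0, 0, 0, 0, 50, 0, 0, 0, 0, 50],
)

```text
clock: 20.3
ee_pos: [542.9, 100.4, 35.5]
tcp_rot: [-3.021, 0.861, -0.001]
force: [-0.2, 0.8, 3.8]
grip_width: 0.717
```

Call:
send_rows(
  moves=[0, 0, 0, 0, 66, 0, 0, 0, 0, 72, 0, 0, 0, 0, 80, 0, 0, 0, 0, 87, 0, 0, 0, 0, 87, 0, 0, -15, 0, 87, 0, 0, -30, 0, 87, 0, 0, -40, 0, 87],
)

```text
clock: 21.3
ee_pos: [542.1, 100.4, 121.1]
tcp_rot: [3.021, -0.861, -0.002]
force: [0.5, -0.6, 0.0]
grip_width: 1.001
```

Call:
send_rows(
  moves=[0, 0, -40, 0, 87, 0, 0, -40, 0, 87, 0, 0, -20, 0, 87, 0, 0, 0, 0, 87],
)

```text
clock: 21.8
ee_pos: [543.9, 100.5, 222.8]
tcp_rot: [-3.02, 0.86, -0.009]
force: [0.6, 0.9, -1.0]
grip_width: 1.0
```

```bash
python3 -c "
from h import *
plan(511.4,-120,220,31.6)
save(cam('scene'),'g7.png',(100,120,520,320),1.8)"
```

```text
at [543.9 100.5 222.8] alpha -31.8 tilt -1.0 shift [ 88.6 204.5   2.6] turn(after) -63.4 grip 87.0 F [ 0.6  0.9 -1. ] t 21.8
```

View pics/g7.png

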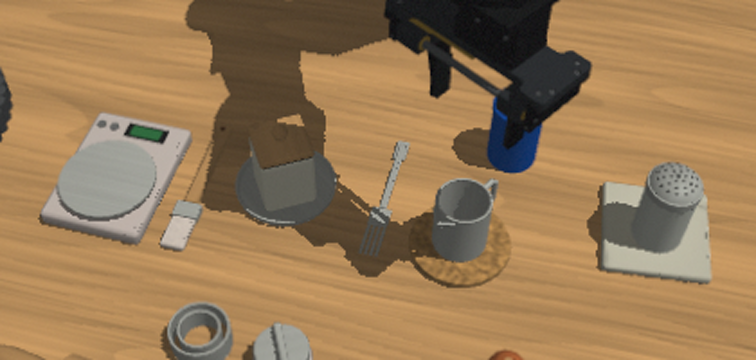

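The jug stands upright on the cork (462,220 in the crop). Next is the canister.

Call:
send_rows(
  moves=[12.5, 29, 0, 0, 87, 12.5, 29, 0, 0, 87, 12.5, 29, 0, 0, 87, 12.5, 29, 0, 0, 87, 12.5, 29, 0, 0, 87, 12.5, 29, 0, 0, 87, 13.6, 30.5, 0, 0, 87, 0, 0, 0, -10, 87],
)

```text
clock: 22.85
ee_pos: [509.2, -121.9, 218.6]
tcp_rot: [-3.085, 0.592, 0.004]
force: [0.1, 1.1, -0.1]
grip_width: 0.998
```

Call:
send_rows(
  moves=[0, 0, 0, -10, 87, 0, 0, 0, -10, 87, 0, 0, 0, -10, 87, 0, 0, 0, -10, 87, 0, 0, 0, -10, 87, 0, 0, 0, -3.4, 87, 0, 0, 0, 0, 87],
)

```text
clock: 23.72
ee_pos: [509.3, -119.6, 218.8]
tcp_rot: [-3.021, -0.853, 0.004]
force: [-0.2, 0.5, -0.7]
grip_width: 1.0
```

```bash
python3 -c "
from h import *
plan(511.4,-120,50,31.6)
plan(511.4,-120,50,31.6)
f=cam('top');save(f,'g8.png',(200,180,520,380),2.4)"
```

```text
at [ 509.3 -119.6  218.8] alpha 31.54 tilt -1.0 shift [  1.9   1.9 168.7] turn(after) -0.06 grip 87.0 F [-0.2  0.5 -0.7] t 23.73
at [ 509.3 -119.6  218.8] alpha 31.54 tilt -1.0 shift [  1.9   1.9 168.7] turn(after) -0.06 grip 87.0 F [-0.2  0.5 -0.7] t 23.73
```

View pics/g8.png

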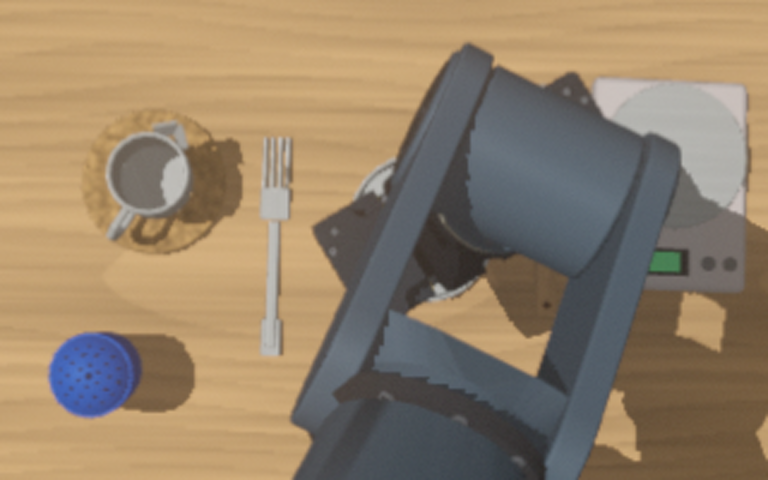

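Call:
send_rows(
  moves=[2, 2, 20, 0, 87, 0, 0, 40, 0, 87, 0, 0, 40, 0, 87, 0, 0, 30, 0, 87, 0, 0, 25, 0, 87, 0, 0, 12, 0, 87, 0, 0, 0, 0, 87, 0, 0, 0, 0, 87],
)

```text
clock: 24.78
ee_pos: [513.6, -120.9, 53.8]
tcp_rot: [3.022, 0.855, 0.002]
force: [0.4, -0.7, 0.1]
grip_width: 1.0
```

Call:
send_rows(
  moves=[0, 0, 1, 0, 80, 0, 0, 0, 0, 76, 0, 0, 0, 0, 72, 0, 0, 0, 0, 68, 0, 0, 0, 0, 65, 0, 0, 0, 0, 62, 0, 0, 0, 0, 55, 0, 0, 0, 0, 50],
  grip_force=30,
)

```text
clock: 25.78
ee_pos: [512.3, -119.9, 52.0]
tcp_rot: [-3.022, -0.854, 0.002]
force: [-1.1, 4.7, 2.6]
grip_width: 0.733
```

Call:
send_rows(
  moves=[0, 0, 0, 0, 50, 0, 0, 0, 0, 50, 0, 0, 0, 0, 50],
)

```text
clock: 26.15
ee_pos: [512.4, -120.4, 52.0]
tcp_rot: [-3.022, -0.855, 0.002]
force: [-2.2, 4.3, 2.7]
grip_width: 0.731
```

```bash
python3 -c "
from h import *
plan(511.4,-120,50,31.6)
save(cam('scene'),'g9.png',(120,100,340,280),3.3)"
```

```text
at [ 512.4 -120.4   52. ] alpha 31.6 tilt -1.0 shift [-0.7 -0.9  2. ] turn(after) 0.0 grip 63.6 F [-2.2  4.3  2.7] t 26.15
```

View pics/g9.png

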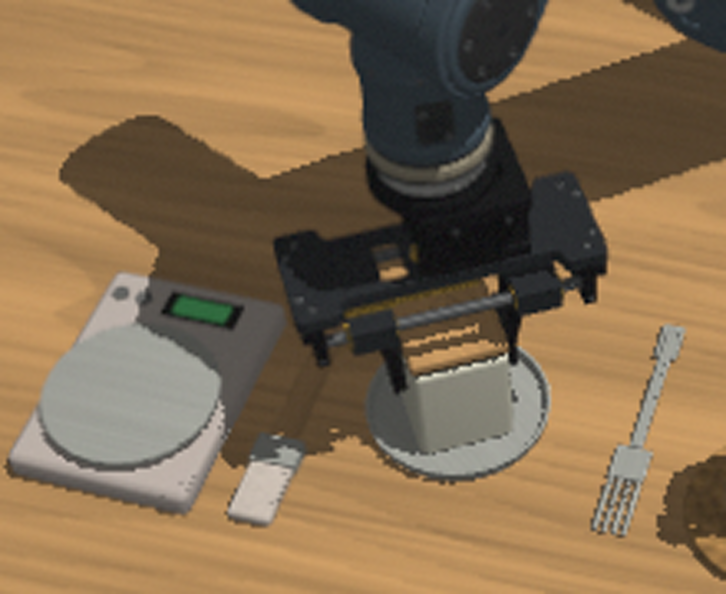

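Grasped. Lift to carry height (about 70 mm) and then across to the scale.

Call:
send_rows(
  moves=[0, 0, -3, 0, 50, 0, 0, -10, 0, 50, 0, 0, -20, 0, 50, 0, 0, -20, 0, 50, 0, 0, -20, 0, 50, 0, 0, 0, 0, 50],
)

```text
clock: 26.95
ee_pos: [514.7, -121.9, 126.8]
tcp_rot: [3.019, 0.854, 0.006]
force: [0.4, -0.9, -3.4]
grip_width: 0.734
```

```bash
python3 -c "
from h import *
plan(567.3,-325.8,82,31.6)
save(cam('scene'),'g10.png',(120,100,340,280),3.3)"
```

```text
at [ 514.7 -121.9  126.8] alpha 31.59 tilt -1.0 shift [-62.1 201.   45.7] turn(after) -0.01 grip 63.9 F [ 0.4 -0.9 -3.4] t 26.95
```

View pics/g10.png

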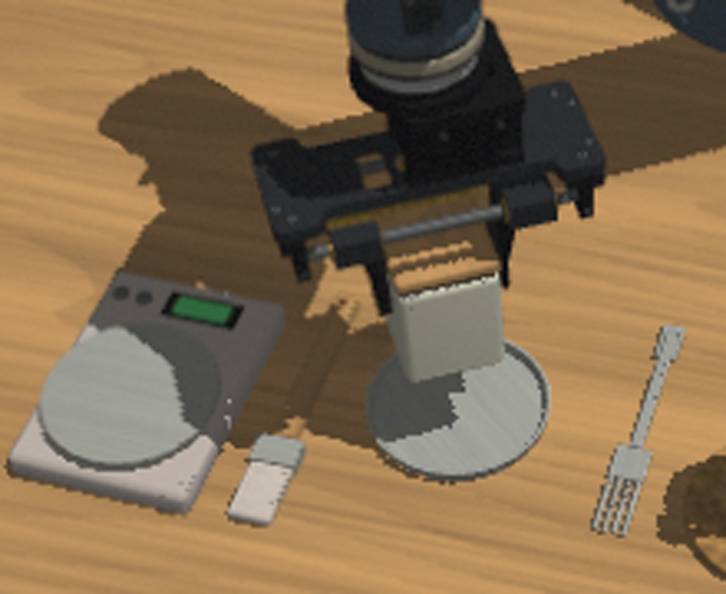

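Call:
send_rows(
  moves=[-8, 25, 0, 0, 50, -8, 25, 0, 0, 50, -8, 25, 0, 0, 50, -8, 25, 0, 0, 50, -8, 25, 0, 0, 50, -8, 25, 0, 0, 50, -7, 25, 0, 0, 50, -7, 26, 0, 0, 50],
)

```text
clock: 28.0
ee_pos: [565.2, -326.3, 124.2]
tcp_rot: [-3.023, -0.853, 0.001]
force: [1.1, -0.5, -3.5]
grip_width: 0.73
```

Call:
send_rows(
  moves=[0, 0, 15, 0, 50, 0, 0, 15, 0, 50, 0, 0, 8, 0, 50, 0, 0, 0, 0, 50, 0, 0, 0, 0, 50],
)

```text
clock: 28.62
ee_pos: [565.7, -324.2, 87.4]
tcp_rot: [3.022, 0.856, 0.001]
force: [0.6, -0.4, -3.6]
grip_width: 0.734
```

```bash
python3 -c "
from h import *
plan(567.3,-325.8,82,31.6)"
```

```text
at [ 565.7 -324.2   87.4] alpha 31.62 tilt -1.0 shift [0.5 2.2 5.4] turn(after) 0.02 grip 63.8 F [ 0.6 -0.4 -3.6] t 28.62
```

Call:
send_rows(
  moves=[0.5, 1.5, 3, 0, 50, 0, 0, 1.5, 0, 50, 0, 0, 0.5, 0, 50, 0, 0, 0, 0, 50, 0, 0, 0, 0, 50],
)

```text
clock: 29.25
ee_pos: [566.6, -325.4, 82.1]
tcp_rot: [3.023, 0.855, 0.0]
force: [0.1, 0.0, -4.2]
grip_width: 0.733
```

Call:
send_rows(
  moves=[0, 0, 0.7, 0, 50, 0, 0, 0, 0, 50, 0, 0, 0, 0, 50],
)

```text
clock: 29.62
ee_pos: [566.7, -325.4, 82.0]
tcp_rot: [3.023, 0.855, 0.0]
force: [-1.4, 1.2, 3.8]
grip_width: 0.735
```

Contact: the force changed sign. Release.

Call:
send_rows(
  moves=[0, 0, 0, 0, 66, 0, 0, 0, 0, 72, 0, 0, 0, 0, 80, 0, 0, 0, 0, 87, 0, 0, 0, 0, 87, 0, 0, -15, 0, 87, 0, 0, -30, 0, 87, 0, 0, -40, 0, 87],
)

```text
clock: 30.62
ee_pos: [566.2, -325.1, 167.3]
tcp_rot: [-3.022, -0.855, 0.001]
force: [-0.0, -0.6, 0.7]
grip_width: 1.0
```

Call:
send_rows(
  moves=[0, 0, -40, 0, 87, 0, 0, -20, 0, 87, 0, 0, 0, 0, 87],
)

```text
clock: 31.0
ee_pos: [567.8, -326.3, 229.6]
tcp_rot: [3.018, 0.854, 0.005]
force: [0.1, -0.0, -0.8]
grip_width: 1.002
```

```bash
python3 -c "
from h import *
plan(478,328,225,26.7)
f=cam('top'); save(f,'g11t.png',(110,180,520,380),1.9); w=cloud(f)
l,t,r,b=110,245,190,330; p=w[t:b,l:r].reshape(-1,3); p=p[p[:,2]>75]
print(len(p),cv2.minEnclosingCircle(p[:,:2].astype(np.float32)), np.percentile(p[:,2],[5,95]))
save(cam('scene'),'g11.png',(100,120,520,320),1.8)"
```

```text
at [ 567.8 -326.3  229.6] alpha 31.59 tilt -1.0 shift [ 266.3 -604.4    1.6] turn(after) 4.89 grip 87.1 F [ 0.1 -0.  -0.8] t 31.0
1068 ((477.6086730957031, 327.677490234375), 32.97482681274414) [ 94.92821112 118.93511288]
```

View pics/g11.png

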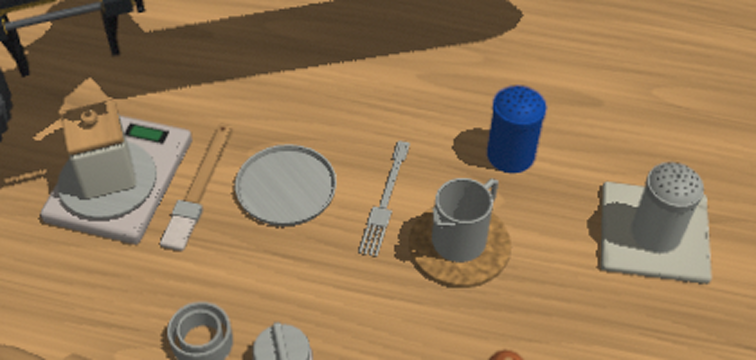

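View pics/g11t.png

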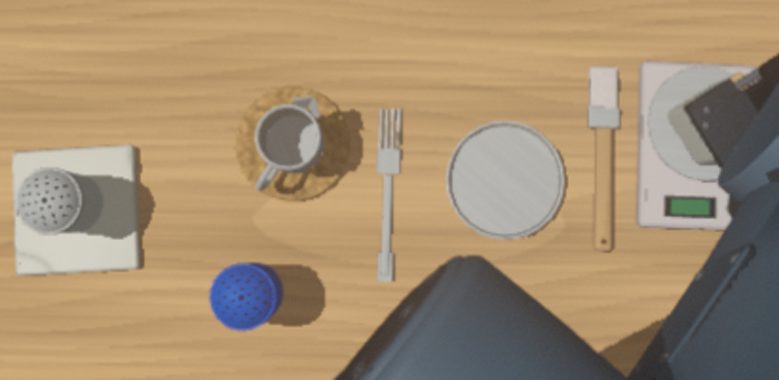

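The canister stands upright on the platform (crop 97,165) and the tray is empty. Fetch the dredger from the board.

Call:
send_rows(
  moves=[16.5, -38, 0, 0, 87, 16.5, -38, 0, 0, 87, 16.5, -38, 0, 0, 87, 16.5, -38, 0, 0, 87, 16.5, -38, 0, 0, 87, 16.5, -38, 0, 0, 87, 16.5, -38, 0, 0, 87, 16.5, -38, 0, 0, 87],
)

```text
clock: 32.1
ee_pos: [518.5, 4.2, 224.9]
tcp_rot: [-3.022, -0.854, 0.004]
force: [0.5, 0.3, -0.4]
grip_width: 1.0
```

Call:
send_rows(
  moves=[16.5, -38, 0, 0, 87, 16.5, -38, 0, 0, 87, 16.5, -38, 0, 0, 87, 16.5, -38, 0, 0, 87, 16.5, -38, 0, 0, 87, 16.5, -38, 0, 0, 87, 17, -38, 0, 0, 87, 17, -35, 0, 0, 87],
)

```text
clock: 33.1
ee_pos: [474.1, 329.8, 224.7]
tcp_rot: [3.022, 0.855, -0.005]
force: [0.8, -0.7, -0.4]
grip_width: 0.999
```

Call:
send_rows(
  moves=[0, 0, 20, 0, 87, 0, 0, 30, 0, 87, 0, 0, 0, 0, 87, 0, 0, 0, 0, 87],
)

```text
clock: 33.6
ee_pos: [475.6, 328.7, 176.3]
tcp_rot: [3.023, 0.855, -0.001]
force: [0.5, -0.2, -0.3]
grip_width: 0.996
```

```bash
python3 -c "
from h import *
plan(477.6,327.7,53,31.6)"
```

```text
at [475.6 328.7 176.3] alpha 31.57 tilt -1.0 shift [  1.3   1.9 123.3] turn(after) -0.03 grip 86.7 F [ 0.5 -0.2 -0.3] t 33.6
```

Call:
send_rows(
  moves=[1.3, 1.9, 20, 0, 87, 0, 0, 35, 0, 87, 0, 0, 35, 0, 87, 0, 0, 22, 0, 87, 0, 0, 11, 0, 87, 0, 0, 0, 0, 87, 0, 0, 0, 0, 87],
)

```text
clock: 34.48
ee_pos: [478.6, 328.3, 54.6]
tcp_rot: [-3.023, -0.855, -0.004]
force: [0.5, 0.6, -0.0]
grip_width: 0.997
```

Call:
send_rows(
  moves=[0, 0, 0, 0, 80, 0, 0, 0, 0, 76, 0, 0, 0, 0, 72, 0, 0, 0, 0, 68, 0, 0, 0, 0, 65, 0, 0, 0, 0, 62, 0, 0, 0, 0, 55, 0, 0, 0, 0, 50],
  grip_force=25,
)

```text
clock: 35.48
ee_pos: [477.5, 327.9, 53.3]
tcp_rot: [-3.023, -0.855, 0.0]
force: [-0.9, -0.0, -0.6]
grip_width: 0.737
```

Call:
send_rows(
  moves=[0, 0, 0, 0, 50, 0, 0, 0, 0, 50, 0, 0, 0, 0, 50],
)

```text
clock: 35.85
ee_pos: [477.5, 327.9, 53.3]
tcp_rot: [-3.023, -0.855, 0.0]
force: [-0.4, 0.2, -0.7]
grip_width: 0.737
```

Call:
send_rows(
  moves=[0, 0, -3, 0, 50, 0, 0, -12, 0, 50, 0, 0, -25, 0, 50, 0, 0, -25, 0, 50, 0, 0, -25, 0, 50, 0, 0, -25, 0, 50, 0, 0, -25, 0, 50, 0, 0, 0, 0, 50],
)

```text
clock: 36.85
ee_pos: [479.0, 328.4, 196.0]
tcp_rot: [-3.022, -0.855, -0.009]
force: [0.8, -1.0, -2.2]
grip_width: 0.734
```

```bash
python3 -c "
from h import *
plan(506.5,-120.6,193,31.6)
save(cam('scene'),'g12.png',(300,80,520,280),2.8)
f=cam('top'); w=cloud(f)
save(f,'g12t.png',(200,180,420,330),3)
p=w[205:290,222:300].reshape(-1,3); p=p[(p[:,2]>82)&(p[:,2]<100)]; d=np.hypot(*(p[:,:2]-[542.5,101]).T); q=p[d<45]
print('jug',len(q),cv2.minAreaRect(q[:,:2].astype(np.float32)))"
```

```text
at [479.  328.4 196. ] alpha 31.59 tilt -1.0 shift [-211.8  396.9    2.1] turn(after) -0.01 grip 63.9 F [ 0.8 -1.  -2.2] t 36.85
jug 243 ((546.8932495117188, 100.6981201171875), (68.47559356689453, 64.56781768798828), 8.723657608032227)
```

View pics/g12.png

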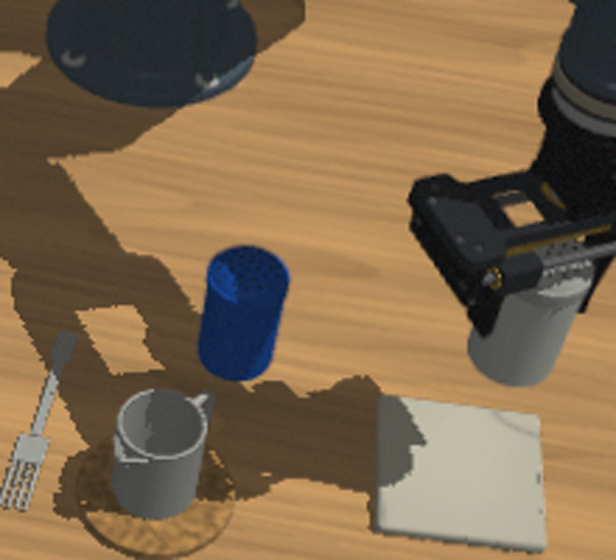

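View pics/g12t.png

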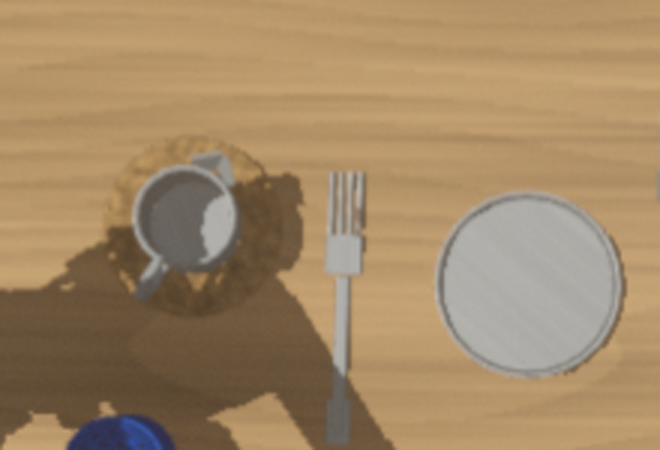

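Call:
send_rows(
  moves=[-13, 24, 0, 0, 50, -13.5, 25, 0, 0, 50, -13.5, 25, 0, 0, 50, -13.5, 25, 0, 0, 50, -13.5, 25, 0, 0, 50, -13.5, 25, 0, 0, 50, -13.5, 25, 0, 0, 50, -13, 25, 0, 0, 50],
)

```text
clock: 37.95
ee_pos: [489.5, 101.3, 192.0]
tcp_rot: [-3.022, -0.855, 0.005]
force: [0.4, -0.4, -1.7]
grip_width: 0.736
```

Call:
send_rows(
  moves=[-13, 25, 0, 0, 50, -13, 25, 0, 0, 50, -13, 25, 0, 0, 50, -13, 25, 0, 0, 50, -13, 25, 0, 0, 50, -13, 25, 0, 0, 50, -13, 25, 0, 0, 50, -13, 23, 0, 0, 50],
)

```text
clock: 38.95
ee_pos: [504.8, -121.5, 191.9]
tcp_rot: [-3.021, -0.854, 0.004]
force: [0.3, -0.2, -2.3]
grip_width: 0.74
```

Call:
send_rows(
  moves=[0, 0, 20, 0, 50, 0, 0, 30, 0, 50, 0, 0, 30, 0, 50, 0, 0, 25, 0, 50, 0, 0, 15, 0, 50, 0, 0, 0, 0, 50, 0, 0, 0, 0, 50],
)

```text
clock: 39.83
ee_pos: [506.2, -121.1, 73.8]
tcp_rot: [3.022, 0.855, 0.001]
force: [-0.4, -0.3, -1.8]
grip_width: 0.738
```

```bash
python3 -c "
from h import *
plan(507,-121.2,45.3,31.6)
f=cam('top'); print('tray',atz(f,[[376.4,274.7]],12),'jug',atz(f,[[261.9,252.4]],88))"
```

```text
at [ 506.2 -121.1   73.8] alpha 31.59 tilt -1.0 shift [ 0.6  0.5 28.5] turn(after) -0.01 grip 64.2 F [-0.4 -0.3 -1.8] t 39.83
tray [[ 506.90475768 -121.61578495   12.        ]] jug [[541.99515432  98.85953205  88.        ]]
```

Call:
send_rows(
  moves=[0.6, 0.5, 10, 0, 50, 0, 0, 10, 0, 50, 0, 0, 5, 0, 50, 0, 0, 2.5, 0, 50, 0, 0, 0, 0, 50, 0, 0, 0, 0, 50],
)

```text
clock: 40.62
ee_pos: [506.7, -121.1, 46.0]
tcp_rot: [3.023, 0.855, 0.001]
force: [-0.6, -0.2, -2.4]
grip_width: 0.739
```

Call:
send_rows(
  moves=[0, 0, 0.7, 0, 50, 0, 0, 0, 0, 50, 0, 0, 0, 0, 50],
)

```text
clock: 41.0
ee_pos: [506.7, -121.0, 45.3]
tcp_rot: [3.023, 0.855, 0.001]
force: [0.2, -0.4, -1.2]
grip_width: 0.738
```

Call:
send_rows(
  moves=[0, 0, 0.6, 0, 50, 0, 0, 0, 0, 50, 0, 0, 0, 0, 50],
)

```text
clock: 41.38
ee_pos: [506.8, -121.1, 45.2]
tcp_rot: [3.022, 0.855, 0.001]
force: [-0.5, 0.0, 5.6]
grip_width: 0.739
```

Contact. Release, rise, and back off left so that the top camera sees all three.

Call:
send_rows(
  moves=[0, 0, 0, 0, 66, 0, 0, 0, 0, 72, 0, 0, 0, 0, 80, 0, 0, 0, 0, 87, 0, 0, 0, 0, 87, 0, 0, -15, 0, 87, 0, 0, -30, 0, 87, 0, 0, -40, 0, 87],
)

```text
clock: 42.38
ee_pos: [506.0, -120.7, 130.6]
tcp_rot: [-3.022, -0.855, 0.002]
force: [1.3, 0.0, -0.3]
grip_width: 0.995
```

Call:
send_rows(
  moves=[0, 0, -45, 0, 87, 0, 0, -45, 0, 87, 0, -40, 0, 0, 87, 0, -40, 0, 0, 87, 0, -40, 0, 0, 87, 0, -40, 0, 0, 87, 0, -40, 0, 0, 87, 0, -40, 0, 0, 87],
)

```text
clock: 43.38
ee_pos: [380.0, 84.5, 220.5]
tcp_rot: [3.023, 0.854, 0.002]
force: [1.5, 1.1, 0.0]
grip_width: 0.998
```

Call:
send_rows(
  moves=[0, -40, 0, 0, 87, 0, -40, 0, 0, 87, 0, -40, 0, 0, 87, 0, -40, 0, 0, 87, 0, -40, 0, 0, 87, 20, -20, 0, 0, 87, 0, 0, 0, 0, 87, 0, 0, 0, 0, 87],
)

```text
clock: 44.38
ee_pos: [282.1, 280.7, 219.8]
tcp_rot: [3.022, 0.855, -0.001]
force: [-0.3, 0.0, -0.2]
grip_width: 1.003
```

```bash
python3 -c "
from h import *
plan(507,-121.2,45.3,31.6)
f=cam('top'); w=cloud(f); save(f,'end_t.png',(110,130,520,365),1.9)
def fit(n,box,lo,hi,c,R):
    l,t,r,b=box; p=w[t:b,l:r].reshape(-1,3); p=p[(p[:,2]>lo)&(p[:,2]<hi)]; p=p[np.hypot(*(p[:,:2]-c).T)<R]
    mr=cv2.minAreaRect(p[:,:2].astype(np.float32)); print(n,len(p),np.percentile(p[:,2],[5,50,95]).round(1),np.round(mr[0],1),np.round(mr[1],1),round(mr[2],1),'off',np.round(np.array(mr[0])-c,1))
fit('can',(440,200,525,315),115,150,[567.3,-325.8],60)
fit('dred',(335,235,420,310),70,130,[506.8,-121.3],60)
fit('brush',(412,210,440,318),5,30,[532,-219],120)
fit('fork',(302,230,326,335),4,12,[492,2.6],120)
fit('egg',(210,140,250,185),30,140,[724.3,177.3],60)
save(cam('scene'),'end_s.png',(100,120,520,380),1.8)"
```

```text
at [282.1 280.7 219.8] alpha 31.6 tilt -1.0 shift [-18.9 460.1 174.7] turn(after) 0.0 grip 87.3 F [-0.3  0.  -0.2] t 44.38
can 1204 [122.4 125.9 138.3] [ 566.2 -324.7] [64.5 64.4] 31.9 off [-1.1  1.1]
dred 978 [ 94.9 104.4 110.7] [ 507.4 -119.8] [63.7 63.9] 45.5 off [0.6 1.5]
brush 1089 [ 6.7 11.9 16.5] [ 528.1 -220.6] [ 54.8 207.9] 89.4 off [-3.9 -1.6]
fork 476 [4.1 5.7 9.1] [493.9   2.6] [201.8  45.7] 0.6 off [1.9 0. ]
egg 373 [57.  73.9 81.6] [723.7 177.3] [41.1 41.9] 78.1 off [-0.6 -0. ]
```

View pics/end_t.png

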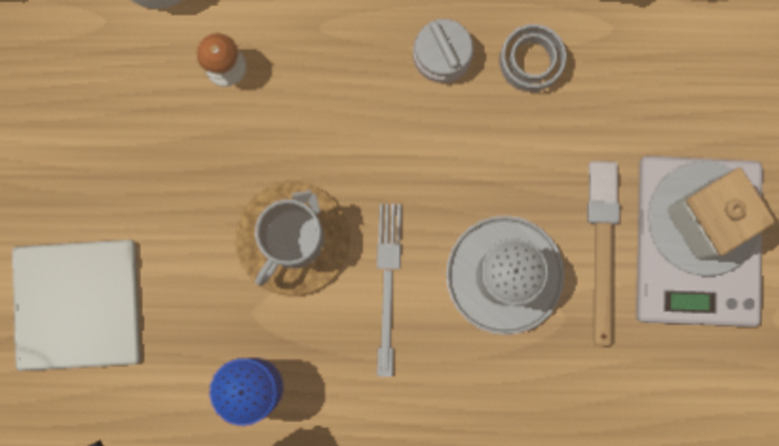

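View pics/end_s.png

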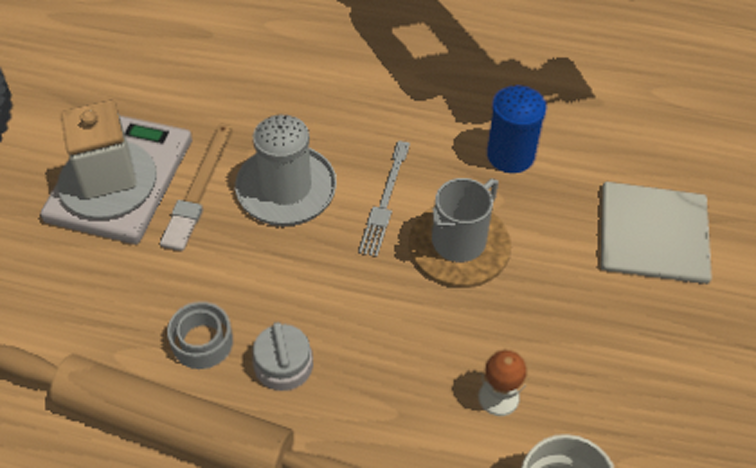

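All three stand upright and centred, each about 2 mm from its middle, and the board is empty. The fork, brush and egg cup have not moved.

```bash
python3 -c "
from h import *
print(ctrl.finish_job())"
```

```text
the job is handed in; nothing more can be done
None
```

The three things are where they belong and I have handed the job in at about 44 s of robot time; no verdict was reported. I stood the grey dredger on the marble board first, then moved the jug to the cork stand, the canister to the scale and the dredger to the tray. Each was set down until the wrist force showed contact.

- **Placing:** in the last checks the jug was about 2 mm from the middle of the cork stand, the canister about 1.6 mm from the middle of the platform and the dredger about 1.6 mm from the middle of the tray. The limit is 15 mm. All three looked upright, and the arm was clear with the gripper open.
- **Left alone:** the measured shifts of the fork, brush and egg cup were at most about 4 mm, which is within measuring noise, and the pictures show no change.
- **One oddity:** the gripper read about 64 mm on the 62 mm dredger, so the pads may have touched its 65 mm collar. It was held firmly and upright throughout.

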